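# Gauge the bushing, then hold the washer hatch below its balance point

### The arm

A 6-joint arm with a two-finger parallel gripper is mounted at the origin on the work surface. World frame = base frame: x ahead of the robot, y to its left, z up, the work surface at z = 0. Lengths are in m, angles in rad, forces in N, time in s.
With the tool pointing down it reaches from about 0.35 to 0.975 m from the base axis. Payload 4.9 kg.
Tool frame: the origin (TCP) lies at the very end of the fingers, on their centre line; the grasp point (between the pads) lies 19 mm behind it; z points along the fingers, y is the direction in which the jaws open and shut (so a half turn about z gives the same grasp; the last joint's range is limited). The gripper opens to 85 mm and grips with 20 to 120 N. Pads are 22 mm wide; open, the fingers measure 114 mm over their backs; the gripper's body (76 mm by 85 mm) begins 54 mm behind the grasp point. The pads swing forward as they close: fully open they stand 13 mm farther back than shut.
Start: joints at [1.148, 0.053, 1.613, -0, 1.476, -0.119], TCP at [0.187, 0.596, 0.231] pointing down, gripper open.
Joint ranges: [-3.01, 3.01], [-1.01, 2.22], [0.06, 2.58], [-1.02, 4.17], [0.09, 2.62], [-3.14, 3.14]. Speed limits (rad/s): [2.57, 2.57, 3.14, 3.14, 3.14, 3.14].

### API

Orientations are given as a unit quaternion [w, x, y, z].
In Python, from plant import monitor, eyes, manip gives the robot as it stands.
- The arm moves only by the tool step_arm, never from a script. Its argument "motion" is a list of rows, each a list of 7 numbers: the shift along the world's x, y, z scaled (see below), then the turn, a rotation vector about the world's x, y, z scaled (see below), then the closure in counts, from 0 (fully open) to 255 (shut). In form: [[x, y, z, ax, ay, az, grip], ...]. A call has 1 to 10 rows; each row is the pose to reach, as a shift and turn from the pose commanded when the call began; what a row does not reach only later rows make up. The controller multiplies each number of a shift by 0.5 m and each number of a turn by 1.5 rad. A row lasts 1/10 s, in which the tool goes at most 50 mm and 8.59 degrees, less where a joint would pass 70% of its speed; a pose out of reach is approached as far as the arm can. A call with a number of a shift or a turn outside -1 to 1 is refused whole. A call with a gripper value outside its range is refused whole. The fingers move at their own pace and stop on an object; the grip force is fixed at half the most. Time passes only in rows, so rows that repeat a pose let the fingers close. It gives the time, the measured TCP pose, the force and the opening at its end, in the units of the state.
- monitor.state(): the state, without advancing time (a new reading comes with each control period).
- eyes.grab_frame(name): name is "scene" or "top" or "wrist"; returns a dict with "pixels" (400x640x3 uint8, red, green, blue), "mtx" (3x3 intrinsics, pixels), "rvec" (rotation vector, rad) and "tvec" (3), from world to camera coordinates, as OpenCV has them; the wrist camera has in their place "hand_eye" (4x4, takes a point from camera to tool coordinates, whose origin is the TCP and whose axes are the flange's). Camera axes: x right, y down, z forward; pixel columns grow to the right and rows downward; lengths in m; the calibration is good to about 2 mm. A picture is of the moment at which its call begins: read the wrist's pose just before it. There is no depth.
- manip.job_done(): hands the job in, once; it reports no verdict.
Trained networks look in the newest picture that a camera, given by its name, has taken for a name from the list of things; names that differ only in an ending like _2 or _b are one class to them, and where a whole thing is asked for, a point or a joint stands for the part that bears it (a point fixed in the world has none). Each returns a list of dicts, best first, with "p" (0 to 1); they miss things now and then, are a little off and sometimes report something else, mostly with a low value. They report only what shows in the picture. A call takes as long as a camera call.
- eyes.look_for(name, camera): "box" ([centre column, centre row, width, height] in pixels, round what is visible of it).
- eyes.pinpoint(name, camera): "uv" ([column, row] in pixels: a listed point, or the origin of a listed thing).
The state is a dict: "time": time; "joint_pos": joint angles; "joint_vel": joint speeds; "joint_efforts": joint torques, N m; "tool_pos": TCP position; "tool_rot": TCP orientation; "contact_force": force on the tool from outside, world axes, zero at the start; "ft_torque": the same for the moment, N m; "gripper_width": opening from 0.0 (shut) to 1.0 (fully open).
Only numpy, scipy, OpenCV 4.12 (cv2) and the standard library are available. Lean on these libraries where they do the work, as an engineer would, in place of code of your own. Each camera call takes 0.05 s, during which the arm holds its last target.

### The job

A bronze bushing is lying on the sprung hatch of the blue bench parts washer: take it off, slide it fully down onto the one of the two gauge pins that fits its bore, and let go of it there. Then raise the hatch by its red pull bar until it is past its balance point (the red marks on the washer's sides), bring it back and finish while still holding it still by the bar, just below the balance point. Leave everything else on the bench where it is.

Things in the scene. Friction and masses are not known exactly. Their poses are not given: they have to be found in the camera images.
- bushing: copper-coloured bronze bushing (plain ring), outside 40 mm, through bore 25 mm, 36 mm tall, about 0.22 kg; at the start it stands upright on the shut hatch. Origin at the centre of its lower end, z along its axis
- gauge_a: fixed gauge stand whose steel pin is 21.5 mm in diameter: the bushing goes over it. Round foot 64 mm across and 15 mm tall, pin upright on it to 60 mm above the bench, its top 7 mm tapered. Origin at the foot's centre on the bench; a bushing fully home rests on the foot, its lower end 15 mm above the origin
- gauge_b: fixed gauge stand of the same shape and height, pin 29 mm in diameter: too thick for the bushing. The two stands may have changed places
- washer: fixed blue parts washer tank, 180 mm deep (x), 260 mm wide (y), 110 mm tall. Origin at the centre of its underside; its x points away from its front, from the pull bar to the hinge. Beside each end of the hinge a thin grey plate, 70 mm long, stands up 60 mm above the rim; a red stripe on it, rising from the hinge, shows the hatch's balance angle
- hatch_hinge (a point): middle of the hatch's hinge axis, which runs along the washer's y on its rear rim: 90 mm along the washer's x from its origin, 110 mm above the bench
- pull_bar (a point): straight red round bar on the hatch's front edge, 12 mm thick, 130 mm long along the washer's y between two legs; this point is at its middle. With the hatch shut it is level, about 48 mm in front of the hatch plate's front edge, 230 mm in front of the hinge axis and 2.5 mm above it (112.5 mm above the bench); it moves up and back on a 230 mm arc about the hinge
- hatch: the hatch with its pull bar; origin on the hinge axis at hatch_hinge, axes those of the washer when shut, turning with the hatch
- hatch_angle (a joint): hatch angle in rad: 0 shut and level, grows as the front rises, stop at 1.5. Grey 5 mm plate, 180 mm deep, top 115 mm above the bench when shut. Weight and spring balance at 1.0 rad (57 degrees): below that it falls shut by itself (about 2.4 N at the bar when shut, 0.6 N at 0.88 rad), above it swings open to the stop by itself; it does not stay anywhere between by itself
- socket: loose steel spanner socket, 24 mm across, 32 mm tall, standing between washer and gauges; origin at the centre of its underside
- screwdriver: loose green-handled screwdriver lying near the robot; bystander
- wrench: loose steel wrench lying near the robot, left; bystander
- cup: loose blue plastic cup, 70 mm across, 75 mm tall, left of the washer; bystander
- jar: loose glass jar with black cap, 64 mm across, 85 mm tall, right of the gauges; bystander
- boot: loose black rubber boot, stepped cone 68 mm across, 70 mm tall, right of the gauges; bystander

How it is judged:
On the way, in this order (a step that is already met when the one before it is completed fails the run):
1. the bushing is fully home on the thinner gauge pin and let go (z of bushing in the frame of gauge_a between 0.012 and 0.018 m and horizontal distance between bushing and gauge_a below 0.005 m and angle between bushing's own z axis and vertical below 0.1 rad and contact force between the fingers and bushing below 0.05 N), for 0.2 s.
2. the hatch has been raised past its balance point by the pull bar (value of joint hatch_angle above 1.03 rad and contact force between the fingers and hatch above 0.1 N and distance between the grasp point and pull_bar below 0.085 m), for 0.1 s.
At the end, for the whole second after the job is handed in: The bushing is fully home on the thinner gauge pin (within 3 mm of its foot, within 5 mm of its axis, upright) and let go; the hatch is held still by the fingers on the pull bar between 0.76 and 0.98 rad, the balance point being 1.0 rad (all of step 1 and value of joint hatch_angle between 0.76 and 0.98 rad and velocity of joint hatch_angle between -0.03 and 0.03 rad/s and contact force between the fingers and hatch above 0.2 N and distance between the grasp point and pull_bar below 0.085 m); the arm keeps its last pose, push and grip.
It fails at once if a bystander (socket, screwdriver, wrench, cup, jar or boot) is pushed more than 30 mm (distance of any of socket, screwdriver, wrench, cup, jar, boot from where it was at the start of the episode above 0.03 m).
It also fails if it takes over 61 s, if anything falls off the work surface, if the arm or the gripper's body presses on something with over 40 N, if the wrist force passes 120 N, or if a joint passes its speed limit or range.

## Working session

There is one attempt and no reset: what is moved stays moved. The work goes in short steps, Python scripts to look and compute and a tool call to move; the robot and the scene stay as the last step left them, time stands still between calls to the robot, and variables do not carry over. Pictures are saved under pics/ and viewed, and the job is handed in when it is done.

Besides the shell and the picture viewer there is one more tool, called after ">>>" by a JSON object that holds its "method" and its "body". step_arm: Moves the arm, as the interface text tells. Its arguments: {"type":"object","properties":{"motion":{"type":"array","items":{"type":"array","items":{"type":"number"}}}},"required":["motion"]}

```bash
ls; mkdir -p pics; python3 - <<'E'
from plant import monitor, eyes, manip
import cv2
s=monitor.state();print(s)
for c in ["scene","top"]:
    f=eyes.grab_frame(c);cv2.imwrite(f"pics/{c}0.png",f["pixels"][:,:,::-1]);print(f["mtx"],f["rvec"],f["tvec"])
    for n in ["bushing","gauge_a","gauge_b","washer","hatch_hinge","pull_bar","socket"]:
        print(c,n,[(([round(x) for x in d["uv"]]),round(d["p"],2)) for d in eyes.pinpoint(n,c)][:3])
print(monitor.state()["time"])
E
```

```text
pics
{'time': 0.0, 'joint_pos': array([ 1.14799851e+00,  5.33560710e-02,  1.61429845e+00,  1.01594021e-05,
        1.47598303e+00, -1.18983339e-01]), 'joint_vel': array([-0.00083283, -0.00011387,  0.00018151, -0.00039368, -0.0004782 ,
        0.00071051]), 'joint_efforts': array([ 5.89436549e-04, -3.93676078e+01, -3.70179963e+01, -2.72645548e-05,
        6.91347013e-03, -1.69813842e-05]), 'tool_pos': array([0.18670713, 0.59581116, 0.23006084]), 'tool_rot': array([-2.78469088e-04,  1.51324085e-01,  9.88483675e-01, -9.83811445e-04]), 'contact_force': array([ 0.23699969,  0.33620714, -0.23949243]), 'ft_torque': array([0.03429026, 0.00253595, 0.03703099]), 'gripper_width': 0.9993462119431559}
[[374.65298136   0.         324.4776237 ]
 [  0.         374.65298136 202.89175327]
 [  0.           0.           1.        ]] [ 1.72008331  1.72546048 -0.79100899] [ 0.02553059 -0.32087498  1.42909746]
scene bushing [([397, 218], 0.62)]
scene gauge_a [([299, 190], 0.71), ([216, 235], 0.67), ([232, 196], 0.6)]
scene gauge_b [([299, 190], 0.71), ([216, 235], 0.67), ([232, 196], 0.6)]
scene washer [([365, 239], 0.97)]
scene hatch_hinge [([369, 235], 0.94), ([232, 196], 0.24)]
scene pull_bar [([370, 170], 0.98)]
scene socket [([288, 222], 0.69)]
[[386.58970158   0.         319.57485815]
 [  0.         386.58970158 203.96199362]
 [  0.           0.           1.        ]] [ 2.18847627 -2.13293024  0.15317952] [-0.01236712  0.58973251  1.03677778]
top bushing [([269, 172], 0.77)]
top gauge_a [([418, 252], 0.76), ([420, 200], 0.74), ([215, 259], 0.74)]
top gauge_b [([418, 252], 0.76), ([420, 200], 0.74), ([215, 259], 0.74)]
top washer [([290, 192], 0.85), ([354, 266], 0.27)]
top hatch_hinge [([290, 155], 0.82)]
top pull_bar [([283, 240], 0.79)]
top socket [([362, 218], 0.54), ([471, 214], 0.22)]
0.8
```

View pics/scene0.png

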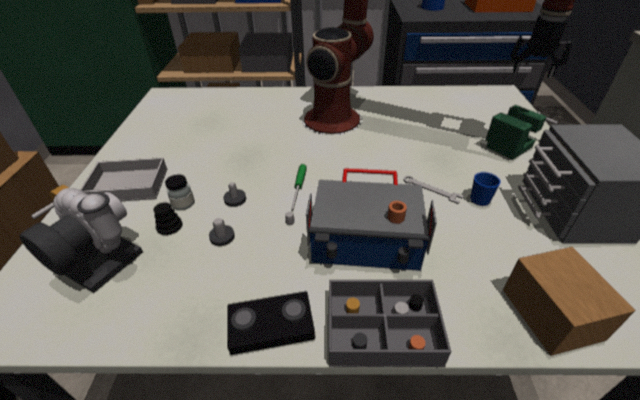

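View pics/top0.png

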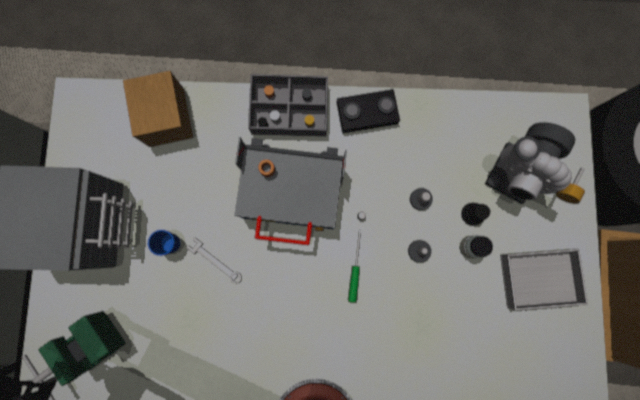

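```bash
cat > h.py <<'E'
import numpy as np, cv2
from scipy.spatial.transform import Rotation as R
from scipy.optimize import least_squares
CAM={"scene":(np.array([[374.65298136,0,324.4776237],[0,374.65298136,202.89175327],[0,0,1.]]),np.array([1.72008331,1.72546048,-0.79100899]),np.array([0.02553059,-0.32087498,1.42909746])),
"top":(np.array([[386.58970158,0,319.57485815],[0,386.58970158,203.96199362],[0,0,1.]]),np.array([2.18847627,-2.13293024,0.15317952]),np.array([-0.01236712,0.58973251,1.03677778]))}
def proj(c,p):
    K,r,t=CAM[c]; return cv2.projectPoints(np.array(p,float).reshape(-1,3),r,t,K,None)[0].reshape(-1,2)
def onz(c,uv,z):
    K,r,t=CAM[c]; M=cv2.Rodrigues(r)[0]; d=M.T@np.linalg.solve(K,[uv[0],uv[1],1]); o=-M.T@t
    return o+d*(z-o[2])/d[2]
def ray(c,uv):
    K,r,t=CAM[c]; M=cv2.Rodrigues(r)[0]; d=M.T@np.linalg.solve(K,[uv[0],uv[1],1]); return -M.T@t,d/np.linalg.norm(d)
def tri(a,b):
    f=lambda p: np.r_[proj("scene",p)[0]-a,proj("top",p)[0]-b]
    s=least_squares(f,[.6,0,.05]); return s.x,s.fun
E
python3 - <<'E'
from h import *
np.set_printoptions(precision=4,suppress=True)
from plant import eyes
for c in ["scene","top"]: eyes.grab_frame(c)
n={"bushing":.115,"gauge_a":0,"socket":0,"washer":0,"hatch_hinge":.11,"pull_bar":.1125}
for k,z in n.items():
  for c in ["scene","top"]:
    for d in eyes.pinpoint(k,c)[:3]:
        print(k,c,np.round(d["uv"],1),round(d["p"],2),onz(c,d["uv"],z))
for c,boxes in {"top":[(400,170,60,100),(230,130,130,120)],"scene":[(200,170,60,80),(300,150,140,130)]}.items():
    im=cv2.imread(f"pics/{c}0.png")
    for i,(x,y,w,h) in enumerate(boxes):
        k=min(800//w,600//h)
        cv2.imwrite(f"pics/z_{c}{i}.png",cv2.resize(im[y:y+h,x:x+w],None,fx=k,fy=k,interpolation=cv2.INTER_CUBIC))
E
```

```text
bushing scene [394.9 216.5] 0.68 [0.6631 0.1419 0.115 ]
bushing top [269.1 170.8] 0.77 [0.6634 0.1372 0.115 ]
gauge_a scene [221.6 238. ] 0.72 [ 0.6208 -0.286   0.    ]
gauge_a scene [232.4 194.7] 0.56 [ 0.4474 -0.2916  0.    ]
gauge_a top [421.8 198.3] 0.92 [ 0.6192 -0.2932  0.    ]
gauge_a top [414.  251.8] 0.67 [ 0.4648 -0.2695  0.    ]
socket scene [288.6 223.3] 0.53 [ 0.5674 -0.1171  0.    ]
socket top [361.8 217.2] 0.4 [ 0.5597 -0.1198  0.    ]
washer scene [364.5 241.6] 0.84 [0.6343 0.0815 0.    ]
washer top [289.7 193.4] 0.97 [ 0.6232  0.0893 -0.    ]
hatch_hinge scene [368.2 235.8] 0.91 [0.7186 0.077  0.11  ]
hatch_hinge scene [369.7 236.5] 0.62 [0.7207 0.0801 0.11  ]
hatch_hinge top [290.6 151.9] 0.62 [0.7168 0.0834 0.11  ]
pull_bar scene [367.1 171.1] 0.77 [0.4863 0.0923 0.1125]
pull_bar top [282.2 239. ] 0.63 [0.4875 0.0968 0.1125]
```

```bash
python3 - <<'E'
import cv2,numpy as np
a=cv2.imread("pics/z_top0.png");b=cv2.imread("pics/z_scene0.png")
b=cv2.resize(b,(int(b.shape[1]*a.shape[0]/b.shape[0]),a.shape[0]));m=np.hstack([a,b]);print(a.shape,b.shape)
cv2.imwrite("pics/m1.png",m[:, :800] if m.shape[1]>800 else m)
E
```

```text
(600, 360, 3) (600, 450, 3)
```

View pics/m1.png

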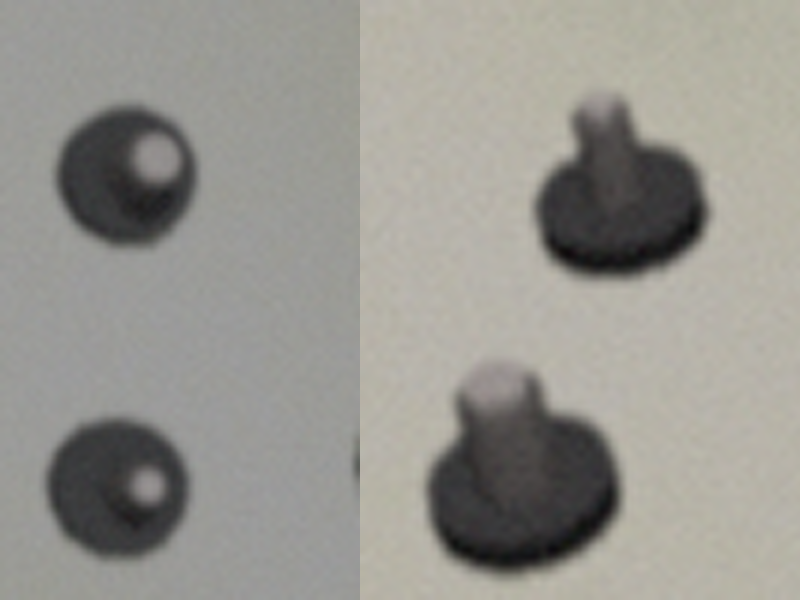

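View pics/z_top1.png

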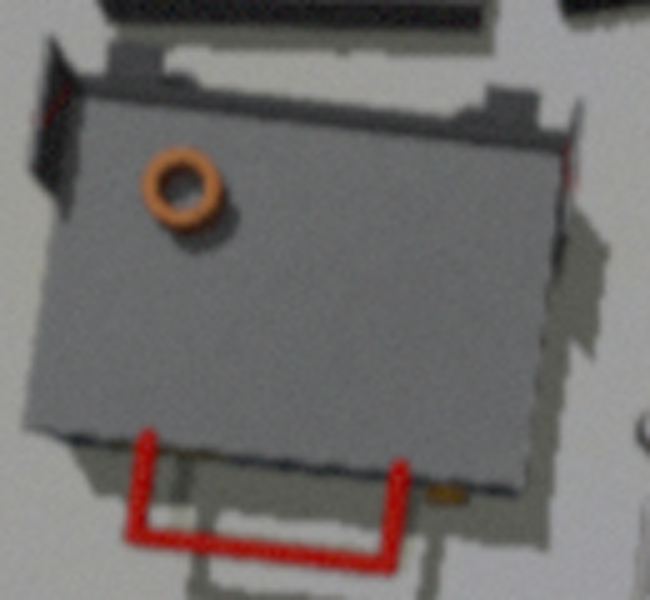

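View pics/z_scene1.png

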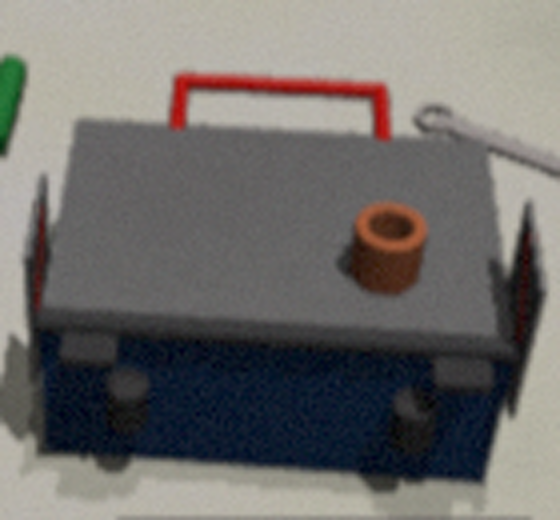

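```bash
python3 - <<'E'
from h import *
np.set_printoptions(precision=4,suppress=True)
print("bush",onz("top",(266.6,167.6),.151),onz("scene",(397.8,208),.151),tri((397.8,208),(266.6,167.6)))
print("pin",onz("top",(424.7,251),.06),onz("scene",(232.4,184),.06),tri((232.4,184),(424.7,251)))
print("foot",onz("top",(419.7,251.3),.0125))
im=cv2.imread("pics/top0.png").astype(int)
def red(c):
    im=cv2.imread(f"pics/{c}0.png").astype(int);b,g,r=im[...,0],im[...,1],im[...,2]
    return (r>110)&(g<70)&(b<70)
m=red("top");m[:228]=0;m[:,:240]=0;m[:,330:]=0
n,l,st,ce=cv2.connectedComponentsWithStats(m.astype(np.uint8));print(st)
m2=m.copy();
L=onz("top",(230+132/5,130+537/5),.1125);Rr=onz("top",(230+392/5,130+563/5),.1125);print(L,Rr,(L+Rr)/2,L-Rr,np.linalg.norm(L-Rr),np.arctan2(-(L-Rr)[0],(L-Rr)[1]))
L=onz("scene",(300+180/4,150+80/4),.1125);Rr=onz("scene",(300+383/4,150+91/4),.1125);print(L,Rr,(L+Rr)/2,L-Rr,np.linalg.norm(L-Rr),np.arctan2((L-Rr)[0],-(L-Rr)[1]))
print(R.from_quat(np.r_[[1.51324085e-01,9.88483675e-01,-9.8e-4],-2.78e-4]).as_matrix())
print(proj("top",[[.4525,-.28,0.06]]))
E
```

```text
bush [0.6637 0.1393 0.151 ] [0.674  0.1427 0.151 ] (array([0.6657, 0.1428, 0.1434]), array([-0.8645,  0.0464, -0.9818, -0.1439]))
pin [ 0.4669 -0.283   0.06  ] [ 0.4726 -0.2762  0.06  ] (array([ 0.4666, -0.2812,  0.0557]), array([-1.1154, -0.152 , -1.0817,  0.1284]))
foot [ 0.4664 -0.2824  0.0125]
[[     0      0    640    400 255732]
 [   255    228     56     17    268]]
[0.4899 0.1626 0.1125] [0.4801 0.0297 0.1125] [0.485  0.0962 0.1125] [0.0099 0.133  0.    ] 0.1333275256545595 -0.07402659883748143
[0.481  0.0342 0.1125] [0.4941 0.1667 0.1125] [0.4875 0.1005 0.1125] [-0.0131 -0.1325  0.    ] 0.1331257844634568 -0.09843232490072419
[[-0.9542  0.2992 -0.0008]
 [ 0.2992  0.9542 -0.0019]
 [ 0.0003 -0.002  -1.    ]]
[[423.6516 256.3857]]
```

>>> {"method": "step_arm", "body": {"motion": [[0.958,-0.91,0.06,0,0,-0.902,60],[0.958,-0.91,0.06,0,0,-0.902,60],[0.958,-0.91,0.06,0,0,-0.902,60],[0.958,-0.91,0.06,0,0,-0.902,60],[0.958,-0.91,0.06,0,0,-0.902,60],[0.958,-0.91,0.06,0,0,-0.902,60],[0.958,-0.91,0.06,0,0,-0.902,60],[0.958,-0.91,0.06,0,0,-0.902,60],[0.958,-0.91,0.06,0,0,-0.902,60],[0.958,-0.91,0.06,0,0,-0.902,60]]}}

```text
time: 2.5
tool_pos: [0.5504, 0.2507, 0.2543]
tool_rot: [0.0, 0.738, 0.675, 0.0]
contact_force: [0.6, 1.2, 1.0]
gripper_width: 0.761
```

>>> {"method": "step_arm", "body": {"motion": [[0.23,-0.218,0,0,0,0,60],[0.23,-0.218,0,0,0,0,60],[0.23,-0.218,0,0,0,0,60],[0.23,-0.218,0,0,0,0,60],[0.23,-0.218,0,0,0,0,60]]}}

```text
time: 3.0
tool_pos: [0.6648, 0.1419, 0.2534]
tool_rot: [-0.0, 0.738, 0.675, -0.0]
contact_force: [0.1, 1.4, -0.7]
gripper_width: 0.765
```

```bash
cat >> h.py <<'E'
def wray(s,f,uv):
    T=np.eye(4);q=s["tool_rot"];T[:3,:3]=R.from_quat(np.r_[q[1:],q[0]]).as_matrix();T[:3,3]=s["tool_pos"]
    W=T@f["hand_eye"]; d=W[:3,:3]@np.linalg.solve(f["mtx"],[uv[0],uv[1],1]); return W[:3,3],d
def wonz(s,f,uv,z):
    o,d=wray(s,f,uv); return o+d*(z-o[2])/d[2]
def wproj(s,f,p):
    T=np.eye(4);q=s["tool_rot"];T[:3,:3]=R.from_quat(np.r_[q[1:],q[0]]).as_matrix();T[:3,3]=s["tool_pos"]
    W=np.linalg.inv(T@f["hand_eye"]); p=np.array(p,float).reshape(-1,3); c=p@W[:3,:3].T+W[:3,3]; c=c@f["mtx"].T; return c[:,:2]/c[:,2:]
E
cat > wl.py <<'E'
import sys
from h import *
from plant import monitor, eyes
np.set_printoptions(precision=4,suppress=True)
import pickle
def wl(name):
    s=monitor.state();f=eyes.grab_frame("wrist");cv2.imwrite(f"pics/{name}.png",f["pixels"][:,:,::-1]);pickle.dump((s,f),open(f"{name}.pkl","wb"))
    print(s["time"],s["tool_pos"],s["tool_rot"],s["contact_force"],s["gripper_width"]);return s,f
E
python3 - <<'E'
from wl import *
s,f=wl("w1")
for k,z in (("bushing",.115),("pull_bar",.1125)):
  for d in eyes.pinpoint(k,"wrist")[:2]: print(k,d,wonz(s,f,d["uv"],z))
print(f["hand_eye"])
E
```

```text
3.0 [0.6648 0.1419 0.2534] [-0.0004  0.7377  0.6751 -0.0003] [ 0.0791  1.3564 -0.6908] 0.7649603292991575
bushing {'uv': [321.6, 189.7], 'p': 0.75} [0.667 0.14  0.115]
pull_bar {'uv': [124.3, 253.9], 'p': 0.81} [0.4853 0.0958 0.1125]
[[-0.0005 -0.9593 -0.2822  0.0719]
 [ 1.     -0.0005 -0.0002  0.0004]
 [ 0.0001 -0.2822  0.9593 -0.1431]
 [ 0.      0.      0.      1.    ]]
```

View pics/w1.png

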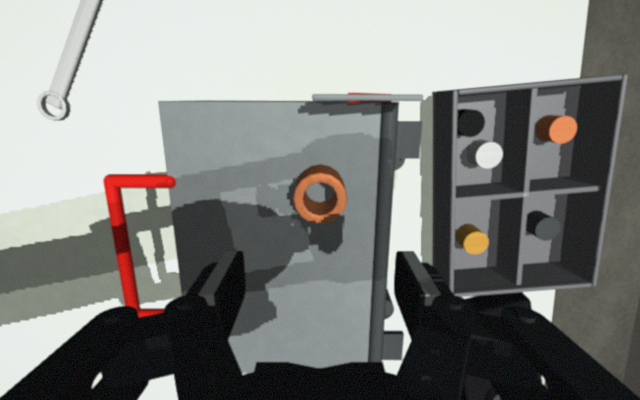

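```bash
python3 - <<'E'
from wl import *
s,f=pickle.load(open("w1.pkl","rb"))
p=f["pixels"].astype(int);hs=cv2.cvtColor(f["pixels"],cv2.COLOR_RGB2HSV)
m=((hs[...,0]<18)&(hs[...,1]>110)&(hs[...,2]>60)).astype(np.uint8);m[:,:270]=0;m[:,370:]=0;m[:150]=0;m[240:]=0
cs,_=cv2.findContours(m,cv2.RETR_CCOMP,cv2.CHAIN_APPROX_NONE)
for c in cs:
    if len(c)>20: e=cv2.fitEllipse(c);print(e, wonz(s,f,e[0],.151),wonz(s,f,e[0],.115))
# predicted silhouettes
for c in [(.665,.141),(.667,.140)]:
    print(c,wproj(s,f,[[c[0],c[1],.151],[c[0],c[1],.115]]))
print(wonz(s,f,(112,182),.1125),wonz(s,f,(133,313),.1125))
E
```

```text
((319.49029541015625, 194.73191833496094), (51.674354553222656, 57.41489028930664), 3.7462353706359863) [0.6657 0.1458 0.151 ] [0.6648 0.1358 0.115 ]
((319.3541259765625, 192.1282196044922), (21.167903900146484, 29.271785736083984), 91.69865417480469) [0.6658 0.1478 0.151 ] [0.6649 0.1381 0.115 ]
(0.665, 0.141) [[319.1358 200.9968]
 [319.1882 188.8084]]
(0.667, 0.14) [[321.944  202.0559]
 [321.6628 189.7512]]
[0.4914 0.1618 0.1125] [0.4784 0.035  0.1125]
```

>>> {"method": "step_arm", "body": {"motion": [[0.001,0,-0.1,0,0,0,60],[0.001,0,-0.2,0,0,0,60],[0.001,0,-0.264,0,0,0,60],[0.001,0,-0.264,0,0,0,60]]}}

```text
time: 3.55
tool_pos: [0.6592, 0.1445, 0.1151]
tool_rot: [-0.004, 0.736, 0.677, -0.005]
contact_force: [-0.3, 0.8, -0.4]
gripper_width: 0.765
```

>>> {"method": "step_arm", "body": {"motion": [[0,0,0,0,0,0,255],[0,0,0,0,0,0,255],[0,0,0,0,0,0,255],[0,0,0,0,0,0,255]]}}

```text
time: 3.95
tool_pos: [0.6664, 0.1441, 0.1259]
tool_rot: [0.001, 0.737, 0.676, 0.002]
contact_force: [-2.0, 2.7, 6.6]
gripper_width: 0.447
```

>>> {"method": "step_arm", "body": {"motion": [[0,0,0,0,0,0,255],[0,0,0,0,0,0,255]]}}

```text
time: 4.15
tool_pos: [0.6665, 0.1441, 0.1259]
tool_rot: [0.001, 0.737, 0.676, 0.002]
contact_force: [-1.2, 1.4, 6.6]
gripper_width: 0.449
```

```bash
python3 - <<'E'
from wl import *
s,f=wl("w2")
E
```

```text
4.15 [0.6665 0.1441 0.1259] [0.0012 0.7368 0.6761 0.0025] [-1.1783  1.3711  6.5826] 0.44945048188542547
```

View pics/w2.png

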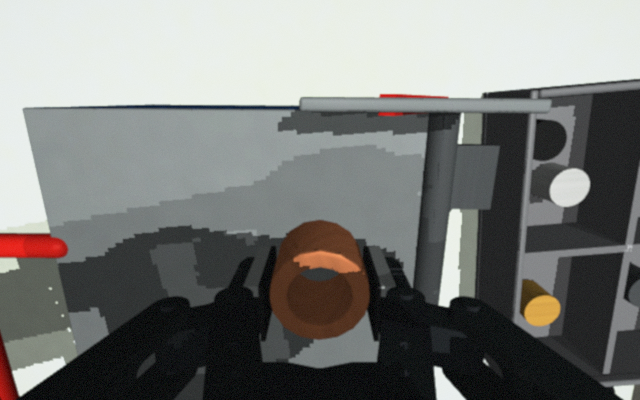

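>>> {"method": "step_arm", "body": {"motion": [[0,0,0.1,0,0,0,255],[0,0,0.2,0,0,0,255],[0,0,0.25,0,0,0,255],[-0.397,-0.847,0.25,0,0,0,255],[-0.397,-0.847,0.25,0,0,0,255],[-0.397,-0.847,0.25,0,0,0,255],[-0.397,-0.847,0.25,0,0,0,255],[-0.397,-0.847,0.25,0,0,0,255],[-0.397,-0.847,0.25,0,0,0,255],[-0.397,-0.847,0.25,0,0,0,255]]}}

```text
time: 5.2
tool_pos: [0.5148, -0.1752, 0.2474]
tool_rot: [0.001, 0.737, 0.676, 0.0]
contact_force: [0.4, -0.3, -2.4]
gripper_width: 0.449
```

>>> {"method": "step_arm", "body": {"motion": [[-0.1,-0.213,0,0,0,0,255],[-0.1,-0.213,0,0,0,0,255],[-0.1,-0.213,0,0,0,0,255],[-0.1,-0.213,0,0,0,0,255],[-0.1,-0.213,0,0,0,0,255],[-0.1,-0.213,0,0,0,0,255]]}}

```text
time: 5.8
tool_pos: [0.4664, -0.2792, 0.247]
tool_rot: [-0.0, 0.736, 0.676, 0.0]
contact_force: [0.9, 0.1, -3.1]
gripper_width: 0.45
```

```bash
python3 - <<'E'
from wl import *
s,f=wl("w3")
for k in ("bushing","gauge_a"):
  for d in eyes.pinpoint(k,"wrist")[:2]: print(k,d,wonz(s,f,d["uv"],0))
print(wproj(s,f,[[.467,-.2815,.06],[.467,-.2815,.015]]))
for c in ("top","scene"):
  g=eyes.grab_frame(c);cv2.imwrite(f"pics/{c}3.png",g["pixels"][:,:,::-1])
E
```

```text
5.8 [ 0.4664 -0.2792  0.247 ] [-0.0001  0.7365  0.6765  0.0001] [ 0.9286  0.1016 -3.1388] 0.44991553761112496
bushing {'uv': [320.3, 258.8], 'p': 0.83} [ 0.458  -0.3973  0.    ]
gauge_a {'uv': [318.5, 166.1], 'p': 0.8} [ 0.4658 -0.2813  0.    ]
gauge_a {'uv': [452.0, 162.4], 'p': 0.64} [ 0.6177 -0.29    0.    ]
[[319.6144 177.6882]
 [319.566  168.7169]]
```

View pics/w3.png

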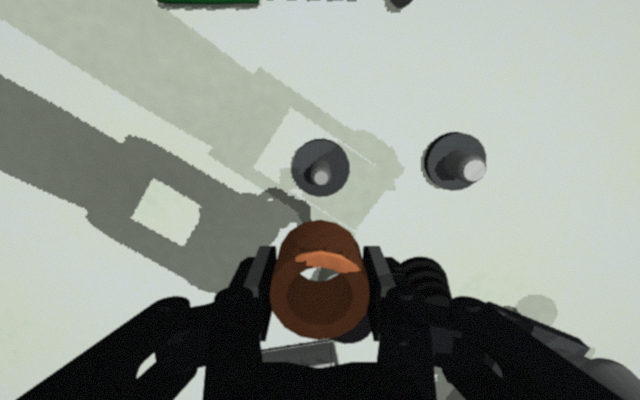

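```bash
python3 - <<'E'
from wl import *
s,f=pickle.load(open("w3.pkl","rb"))
g=cv2.cvtColor(f["pixels"],cv2.COLOR_RGB2GRAY)
cr=f["pixels"][120:210,280:360]
cv2.imwrite("pics/c3.png",cv2.resize(cr,None,fx=6,fy=6,interpolation=cv2.INTER_CUBIC)[:,:,::-1])
# foot
m=(g<100).astype(np.uint8);m[:136]=0;m[200:]=0;m[:,:285]=0;m[:,352:]=0
m=cv2.morphologyEx(m,cv2.MORPH_OPEN,np.ones((5,5)))
cs,_=cv2.findContours(m,cv2.RETR_EXTERNAL,cv2.CHAIN_APPROX_NONE)
for c in cs:
    if len(c)>50: e=cv2.fitEllipse(c);print(e,wonz(s,f,e[0],.015),wonz(s,f,e[0],.0))
# bushing extents in crop
hs=cv2.cvtColor(f["pixels"],cv2.COLOR_RGB2HSV)
m=((hs[...,0]<18)&(hs[...,1]>110)&(hs[...,2]>40)).astype(np.uint8);m[:210]=0;m[345:]=0;m[:,:260]=0;m[:,380:]=0
cs,_=cv2.findContours(m,cv2.RETR_EXTERNAL,cv2.CHAIN_APPROX_NONE);c=max(cs,key=len)
print(cv2.boundingRect(c))
# model: bushing in tool frame: axis -z tool; bottom at tool z=b (positive fwd), center (dx,dy)
H=np.linalg.inv(f["hand_eye"])
def box(dx,dy,b):
    a=np.linspace(0,2*np.pi,200);P=[]
    for z in (b,b-.036): P.append(np.c_[dx+.02*np.cos(a),dy+.02*np.sin(a),np.full(200,z)])
    P=np.vstack(P);c=(P@H[:3,:3].T+H[:3,3])@f["mtx"].T;u=c[:,:2]/c[:,2:]
    return np.r_[u.min(0),u.max(0)]
x,y,w,h=cv2.boundingRect(c);ob=np.array([x-.0,y,x+w,y+h])
r=least_squares(lambda p:box(*p)-ob,[0,0,.01],x_scale=[.01,.01,.01]);print(r.x,r.fun)
E
```

```text
((320.0322570800781, 167.3309326171875), (56.01651382446289, 56.62868881225586), 70.42115783691406) [ 0.4676 -0.28    0.015 ] [ 0.4674 -0.2829  0.    ]
(270, 221, 100, 118)
[-0.0052  0.0007  0.0157] [ 0.4266 -0.4307 -0.4266  0.3713]
```

View pics/c3.png

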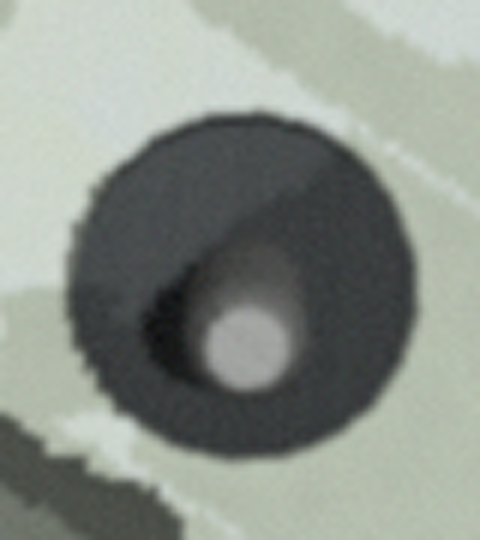

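```bash
python3 - <<'E'
from wl import *
ims=[]
for c,(x,y) in {"top":(395,215),"scene":(200,110)}.items():
    im=cv2.imread(f"pics/{c}3.png")[y:y+80,x:x+66]
    ims.append(cv2.resize(im,None,fx=6,fy=6,interpolation=cv2.INTER_CUBIC))
cv2.imwrite("pics/m3.png",np.hstack(ims))
s,f=pickle.load(open("w3.pkl","rb"));print(wonz(s,f,(321.2,177.8),.06))
print(proj("top",[[.4667,-.2844,.24],[.4667,-.2844,.27]]),proj("scene",[[.4667,-.2844,.231],[.4667,-.2844,.267]]))
E
```

```text
[ 0.4685 -0.2817  0.06  ]
[[448.2821 250.5221]
 [453.0858 250.401 ]] [[217.5798 128.5754]
 [214.5991 115.4643]]
```

View pics/m3.png

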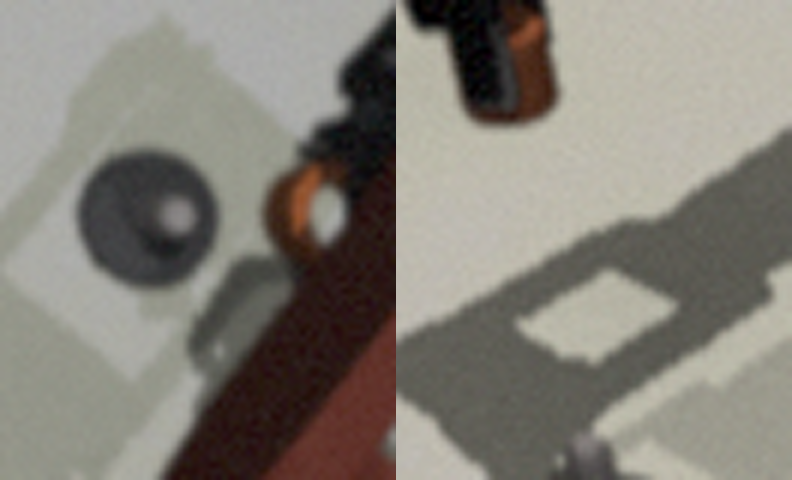

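>>> {"method": "step_arm", "body": {"motion": [[0.002,0.006,-0.08,0,0,0,255],[0.002,0.006,-0.16,0,0,0,255],[0.002,0.006,-0.23,0,0,0,255],[0.002,0.006,-0.28,0,0,0,255],[0.002,0.006,-0.31,0,0,0,255],[0.002,0.006,-0.31,0,0,0,255],[0.002,0.006,-0.31,0,0,0,255]]}}

```text
time: 6.75
tool_pos: [0.4678, -0.2774, 0.0931]
tool_rot: [0.001, 0.737, 0.676, 0.0]
contact_force: [0.2, -0.3, -2.0]
gripper_width: 0.45
```

```bash
python3 - <<'E'
from wl import *
s,f=wl("w4")
g=eyes.grab_frame("scene")["pixels"];h=eyes.grab_frame("top")["pixels"]
a=cv2.resize(g[150:220,200:270],None,fx=5,fy=5,interpolation=cv2.INTER_CUBIC);b=cv2.resize(h[215:285,395:465],None,fx=5,fy=5,interpolation=cv2.INTER_CUBIC)
cv2.imwrite("pics/m4.png",np.hstack([a,b])[:,:,::-1])
E
```

```text
6.75 [ 0.4678 -0.2774  0.0931] [0.0008 0.7368 0.6762 0.0001] [ 0.2347 -0.3322 -1.9721] 0.45044180482201274
```

View pics/w4.png

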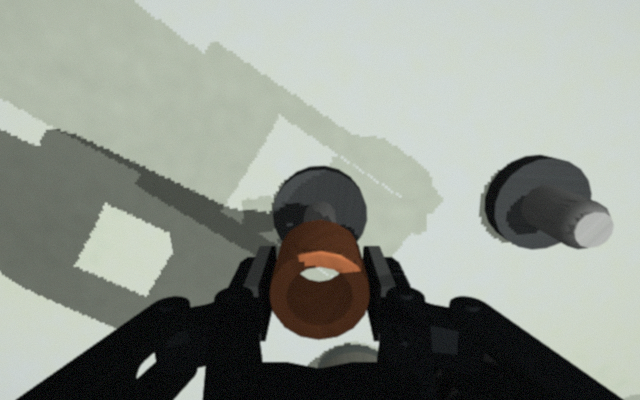

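View pics/m4.png

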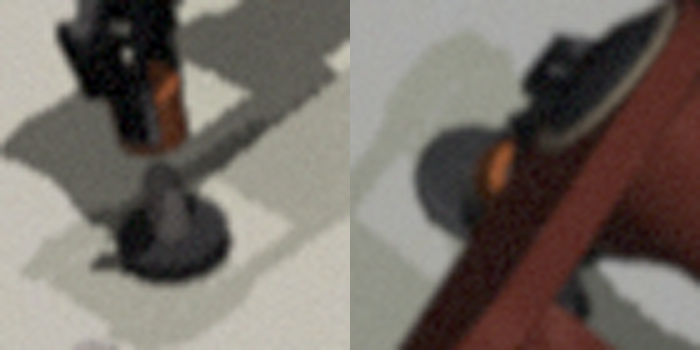

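```bash
python3 - <<'E'
from wl import *
s,f=pickle.load(open("w4.pkl","rb"))
print(f["mtx"])
g=cv2.cvtColor(f["pixels"],cv2.COLOR_RGB2GRAY)
crop=f["pixels"][155:345,260:380];cv2.imwrite("pics/c4.png",cv2.resize(crop,None,fx=3,fy=3,interpolation=cv2.INTER_CUBIC)[:,:,::-1])
def cyl(x,y,r,z):
    a=np.linspace(0,2*np.pi,200);return wproj(s,f,np.c_[x+r*np.cos(a),y+r*np.sin(a),np.full(200,z)])
for (x,y) in [(.468,-.281),(.467,-.2825)]:
    u=cyl(x,y,.032,.015);print(x,y,u.min(0),u.max(0)); print(wproj(s,f,[[x,y,.06]]))
hs=cv2.cvtColor(f["pixels"],cv2.COLOR_RGB2HSV)
m=((hs[...,0]<18)&(hs[...,1]>110)&(hs[...,2]>40)).astype(np.uint8);m[:200]=0;m[345:]=0;m[:,:260]=0;m[:,380:]=0
print(cv2.boundingRect(m))
E
```

```text
[[345.8008   0.     319.1906]
 [  0.     345.8008 200.1788]
 [  0.       0.       1.    ]]
0.468 -0.281 [271.8049 168.1741] [366.6477 258.0709]
[[319.341  241.3405]]
0.467 -0.2825 [270.6123 170.5691] [365.2744 260.1222]
[[317.769  243.9924]]
(270, 220, 100, 118)
```

View pics/c4.png

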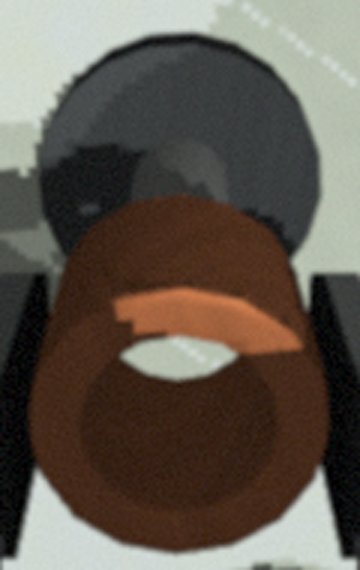

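>>> {"method": "step_arm", "body": {"motion": [[0.001,0.004,-0.01,0,0,0,255],[0.001,0.004,-0.03,0,0,0,255],[0.001,0.004,-0.05,0,0,0,255],[0.001,0.004,-0.07,0,0,0,255],[0.001,0.004,-0.07,0,0,0,255]]}}

```text
time: 7.4
tool_pos: [0.4677, -0.277, 0.0557]
tool_rot: [0.002, 0.737, 0.676, -0.001]
contact_force: [2.2, -9.4, -7.1]
gripper_width: 0.447
```

>>> {"method": "step_arm", "body": {"motion": [[0,-0.006,0,0,0,0,255],[0,-0.008,0,0,0,0,255],[0,-0.008,0,0,0,0,255]]}}

```text
time: 7.7
tool_pos: [0.4671, -0.2786, 0.0561]
tool_rot: [-0.001, 0.737, 0.676, 0.0]
contact_force: [0.0, -0.0, -3.0]
gripper_width: 0.449
```

>>> {"method": "step_arm", "body": {"motion": [[0,0,-0.02,0,0,0,255],[0,0,-0.04,0,0,0,255],[0,0,-0.05,0,0,0,255],[0,0,-0.05,0,0,0,255]]}}

```text
time: 8.1
tool_pos: [0.4667, -0.2783, 0.0303]
tool_rot: [-0.001, 0.737, 0.676, -0.0]
contact_force: [0.4, 0.2, -2.5]
gripper_width: 0.448
```

Still free; lower on in small steps until the foot carries it.

>>> {"method": "step_arm", "body": {"motion": [[0,0,-0.004,0,0,0,255],[0,0,-0.008,0,0,0,255],[0,0,-0.012,0,0,0,255],[0,0,-0.012,0,0,0,255]]}}

```text
time: 8.5
tool_pos: [0.4677, -0.2791, 0.0261]
tool_rot: [0.0, 0.737, 0.676, 0.0]
contact_force: [-0.3, -0.4, -2.4]
gripper_width: 0.451
```

>>> {"method": "step_arm", "body": {"motion": [[0,0,-0.004,0,0,0,255],[0,0,-0.008,0,0,0,255],[0,0,-0.01,0,0,0,255],[0,0,-0.01,0,0,0,255]]}}

```text
time: 8.9
tool_pos: [0.4685, -0.2798, 0.0258]
tool_rot: [-0.0, 0.737, 0.676, -0.0]
contact_force: [-11.4, 8.2, 24.4]
gripper_width: 0.45
```

>>> {"method": "step_arm", "body": {"motion": [[0,0,0.008,0,0,0,255],[0,0,0.008,0,0,0,60],[0,0,0.008,0,0,0,60],[0,0,0.008,0,0,0,60],[0,0,0.008,0,0,0,60],[0,0,0.05,0,0,0,60],[0,0,0.12,0,0,0,60],[0,0,0.21,0,0,0,60],[0,0,0.3,0,0,0,60],[0,0,0.3,0,0,0,60]]}}

```text
time: 9.9
tool_pos: [0.4711, -0.2819, 0.1793]
tool_rot: [0.007, 0.737, 0.676, 0.001]
contact_force: [1.0, -0.8, 0.8]
gripper_width: 0.764
```

```bash
python3 - <<'E'
from wl import *
s,f=wl("w5");print(s["joint_pos"])
E
```

```text
9.9 [ 0.4711 -0.2819  0.1793] [0.007  0.7368 0.6761 0.0011] [ 1.0033 -0.7669  0.7583] 0.7641222449406672
[-0.6747 -0.1006  1.8516  0.      1.3764 -0.5888]
```

View pics/w5.png

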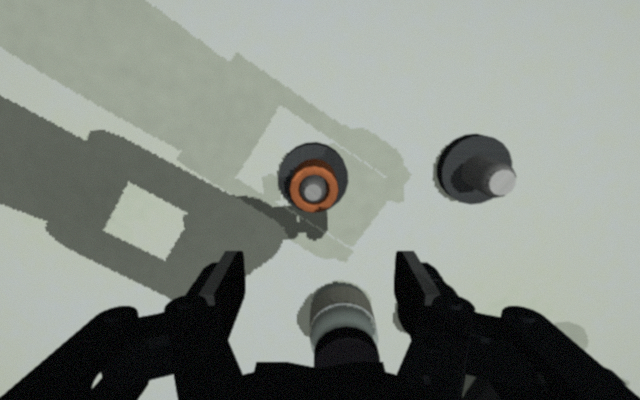

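>>> {"method": "step_arm", "body": {"motion": [[-0.038,0.761,0.04,0,0,0,147],[-0.038,0.761,0.04,0,0,0,147],[-0.038,0.761,0.04,0,0,0,147],[-0.038,0.761,0.04,-0.025,-0.29,0,147],[-0.038,0.761,0.04,-0.025,-0.29,0,147],[-0.038,0.761,0.04,-0.025,-0.29,0,147],[-0.038,0.761,0.04,-0.025,-0.29,0,147],[-0.038,0.761,0.04,-0.025,-0.29,0,147],[-0.038,0.761,0.04,-0.025,-0.29,0,147],[-0.038,0.761,0.04,-0.025,-0.29,0,147]]}}

```text
time: 10.95
tool_pos: [0.4478, 0.102, 0.1894]
tool_rot: [0.159, 0.719, 0.661, 0.145]
contact_force: [0.1, 0.6, 0.1]
gripper_width: 0.42
```

```bash
python3 - <<'E'
from wl import *
s,f=wl("w6");print(s["joint_pos"])
for d in eyes.pinpoint("pull_bar","wrist")[:2]: print(d,wonz(s,f,d["uv"],.1125))
q=s["tool_rot"];print(R.from_quat(np.r_[q[1:],q[0]]).as_matrix())
h=eyes.grab_frame("top")["pixels"];cv2.imwrite("pics/t6.png",h[:,:,::-1])
E
```

```text
10.95 [0.4478 0.102  0.1894] [0.1588 0.7187 0.6611 0.1455] [0.0591 0.6161 0.1251] 0.41987943209712963
[ 0.1126 -0.6619  2.2915 -0.0937  1.0871  0.2218]
{'uv': [321.6, 207.3], 'p': 0.82} [0.4858 0.0982 0.1125]
[[ 0.0836  0.9041  0.4191]
 [ 0.9965 -0.0754 -0.036 ]
 [-0.0009  0.4207 -0.9072]]
```

View pics/w6.png

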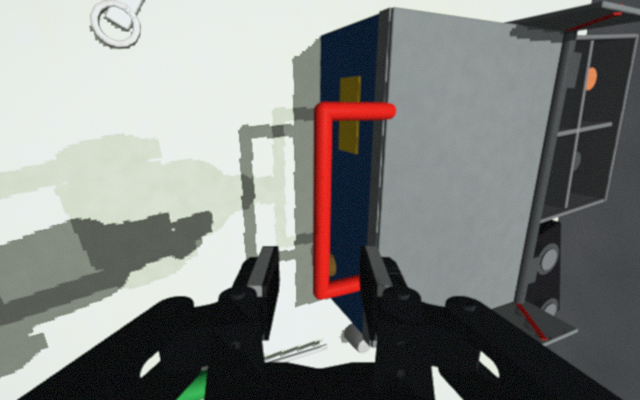

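View pics/t6.png

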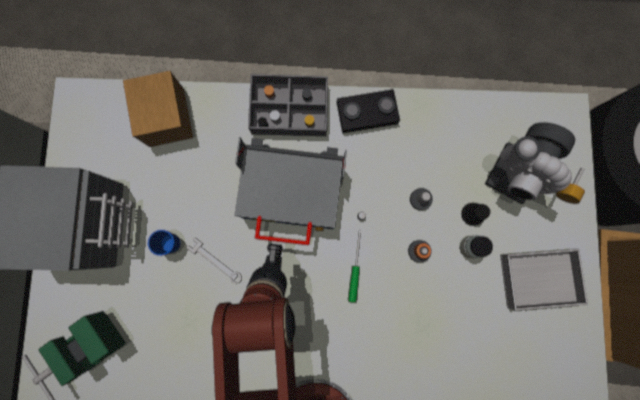

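>>> {"method": "step_arm", "body": {"motion": [[0.03,-0.003,-0.06,0,0,0,147],[0.06,-0.006,-0.12,0,0,0,147],[0.08,-0.009,-0.162,0,0,0,147],[0.09,-0.01,-0.182,0,0,0,147],[0.09,-0.01,-0.182,0,0,0,147]]}}

```text
time: 11.6
tool_pos: [0.4926, 0.0945, 0.097]
tool_rot: [0.158, 0.721, 0.659, 0.144]
contact_force: [0.8, -0.1, 0.3]
gripper_width: 0.423
```

```bash
python3 - <<'E'
from wl import *
s,f=wl("w7");print(s["joint_pos"])
E
```

```text
11.6 [0.4926 0.0945 0.097 ] [0.1582 0.7209 0.6592 0.1439] [ 0.808  -0.0503  0.3269] 0.4234077428070345
[ 0.0815 -0.4022  2.2871 -0.0974  0.8337  0.2208]
```

View pics/w7.png

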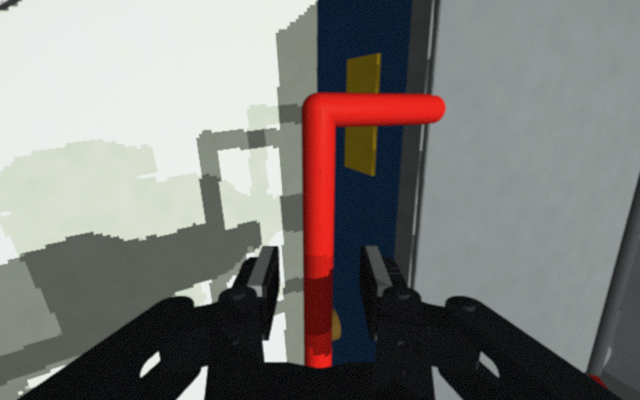

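Bar sits between the pads; close.

>>> {"method": "step_arm", "body": {"motion": [[0,0,0,0,0,0,255],[0,0,0,0,0,0,255],[0,0,0,0,0,0,255],[0,0,0,0,0,0,255],[0,0,0,0,0,0,255]]}}

```text
time: 12.15
tool_pos: [0.4909, 0.096, 0.0989]
tool_rot: [0.158, 0.72, 0.66, 0.144]
contact_force: [-12.9, -1.2, 4.7]
gripper_width: 0.113
```

```bash
cat > arc.py <<'E'
from h import *
np.set_printoptions(precision=3,suppress=True)
v=np.array([.085,.9964,0]);H=np.array([.7145,.0775,.110])
def arc(P,ths,off=np.zeros(3)):
    for t in ths:
        d=R.from_rotvec(t*v).apply(P-H)-(P-H)+off
        print(np.round(t,3),d/.5,t*v/1.5)
E
python3 - <<'E'
from arc import *
arc(np.array([.4909,.096,.0989]),np.arange(.07,.43,.07),np.array([-.001,0,0]))
E
```

```text
0.07 [-0.002  0.     0.031] [0.004 0.046 0.   ]
0.14 [-0.001 -0.     0.063] [0.008 0.093 0.   ]
0.21 [ 0.003 -0.     0.094] [0.012 0.139 0.   ]
0.28 [ 0.009 -0.001  0.125] [0.016 0.186 0.   ]
0.35 [ 0.018 -0.002  0.155] [0.02  0.232 0.   ]
0.42 [ 0.028 -0.003  0.185] [0.024 0.279 0.   ]
```

>>> {"method": "step_arm", "body": {"motion": [[-0.002,0,0.031,0.004,0.046,0,255],[-0.001,0,0.063,0.008,0.093,0,255],[0.003,0,0.094,0.012,0.139,0,255],[0.009,-0.001,0.125,0.016,0.186,0,255],[0.018,-0.002,0.155,0.02,0.232,0,255],[0.018,-0.002,0.155,0.02,0.232,0,255],[0.018,-0.002,0.155,0.02,0.232,0,255]]}}

```text
time: 12.85
tool_pos: [0.5012, 0.095, 0.178]
tool_rot: [0.031, 0.736, 0.675, 0.028]
contact_force: [-5.6, -1.0, -0.9]
gripper_width: 0.119
```

```bash
cat > th.py <<'E'
from wl import *
from arc import H,v
u=np.array([.9964,-.085,0])
def th(name):
    s,f=wl(name);q=s["tool_rot"];M=R.from_quat(np.r_[q[1:],q[0]]).as_matrix()
    g=s["tool_pos"]-.017*M[:,2]-H; print("radius",np.hypot(g@u,g[2]),"theta",np.arctan2(g[2],-g@u),"lat",g@v,"pitch a",np.degrees(np.arctan2(M[:,2]@u,-M[2,2])))
E
python3 -c "
from th import *
th('w8')"
```

```text
12.85 [0.501 0.095 0.178] [0.031 0.736 0.675 0.028] [-5.627 -1.019 -0.906] 0.11873893872633173
radius 0.23159495813803288 theta 0.37533930673198973 lat -0.0006615985225130666 pitch a 4.759984955005975
```

View pics/w8.png

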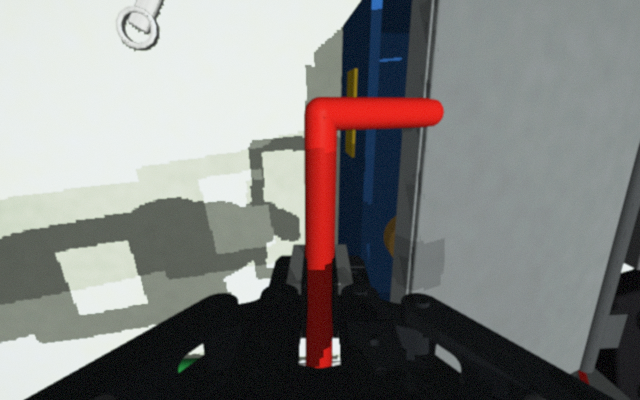

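```bash
python3 - <<'E'
from arc import *
arc(np.array([.501,.095,.178]),np.arange(.08,.8,.08),np.array([-.002,0,0]))
E
```

```text
0.08 [ 0.008 -0.001  0.034] [0.005 0.053 0.   ]
0.16 [ 0.023 -0.002  0.067] [0.009 0.106 0.   ]
0.24 [ 0.04  -0.004  0.098] [0.014 0.159 0.   ]
0.32 [ 0.06  -0.005  0.128] [0.018 0.213 0.   ]
0.4 [ 0.082 -0.007  0.156] [0.023 0.266 0.   ]
0.48 [ 0.107 -0.009  0.182] [0.027 0.319 0.   ]
0.56 [ 0.133 -0.012  0.207] [0.032 0.372 0.   ]
0.64 [ 0.161 -0.014  0.229] [0.036 0.425 0.   ]
0.72 [ 0.191 -0.017  0.249] [0.041 0.478 0.   ]
```

>>> {"method": "step_arm", "body": {"motion": [[0.008,-0.001,0.034,0.005,0.053,0,255],[0.023,-0.002,0.067,0.009,0.106,0,255],[0.04,-0.004,0.098,0.014,0.159,0,255],[0.06,-0.005,0.128,0.018,0.213,0,255],[0.082,-0.007,0.156,0.023,0.266,0,255],[0.082,-0.007,0.156,0.023,0.266,0,255]]}}

```text
time: 13.5
tool_pos: [0.5456, 0.0908, 0.2571]
tool_rot: [-0.114, 0.728, 0.667, -0.105]
contact_force: [-1.6, -4.4, -0.8]
gripper_width: 0.112
```

```bash
python3 -c "
from th import *
th('w9')"
```

```text
13.5 [0.546 0.091 0.257] [-0.114  0.728  0.667 -0.105] [-1.622 -4.415 -0.782] 0.11206131429878767
radius 0.23159638673822883 theta 0.782716732247869 lat -0.001074607773943525 pitch a -17.875744484178295
```

```bash
python3 - <<'E'
from arc import *
arc(np.array([.5456,.0908,.2571]),np.arange(.07,.4,.07))
E
```

```text
0.07 [ 0.021 -0.002  0.023] [0.004 0.046 0.   ]
0.14 [ 0.044 -0.004  0.044] [0.008 0.093 0.   ]
0.21 [ 0.069 -0.006  0.064] [0.012 0.139 0.   ]
0.28 [ 0.094 -0.008  0.082] [0.016 0.186 0.   ]
0.35 [ 0.121 -0.01   0.098] [0.02  0.232 0.   ]
```

>>> {"method": "step_arm", "body": {"motion": [[0.021,-0.003,0.023,0.004,0.046,0,255],[0.044,-0.006,0.044,0.008,0.093,0,255],[0.069,-0.009,0.064,0.012,0.139,0,255],[0.094,-0.012,0.082,0.016,0.186,0,255],[0.121,-0.014,0.098,0.02,0.232,0,255],[0.121,-0.014,0.098,0.02,0.232,0,255],[0.121,-0.014,0.098,0.02,0.232,0,255],[0.121,-0.014,0.098,0.02,0.232,0,255]]}}

```text
time: 14.35
tool_pos: [0.6035, 0.0854, 0.3049]
tool_rot: [-0.239, 0.697, 0.64, -0.219]
contact_force: [0.9, 0.1, 1.7]
gripper_width: 0.114
```

```bash
python3 -c "
from th import *
th('w10')
g=eyes.grab_frame('scene')['pixels'];cv2.imwrite('pics/s10.png',cv2.resize(g[100:300,190:450],None,fx=3,fy=3,interpolation=cv2.INTER_CUBIC)[:,:,::-1])
"
```

```text
14.35 [0.604 0.085 0.305] [-0.239  0.697  0.64  -0.219] [0.948 0.11  1.679] 0.11356862022151867
radius 0.23146650504755986 theta 1.1200407923634332 lat -0.0016115531629041842 pitch a -37.81684062380934
```

View pics/s10.png

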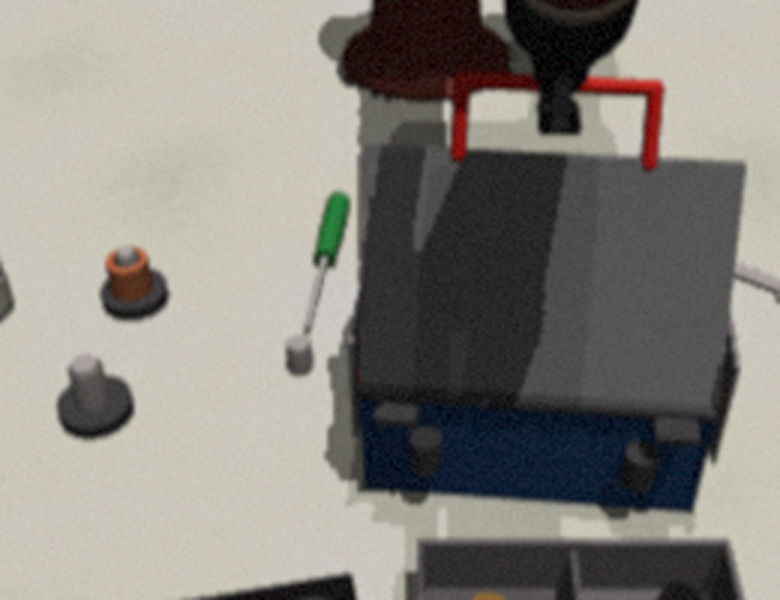

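View pics/w10.png

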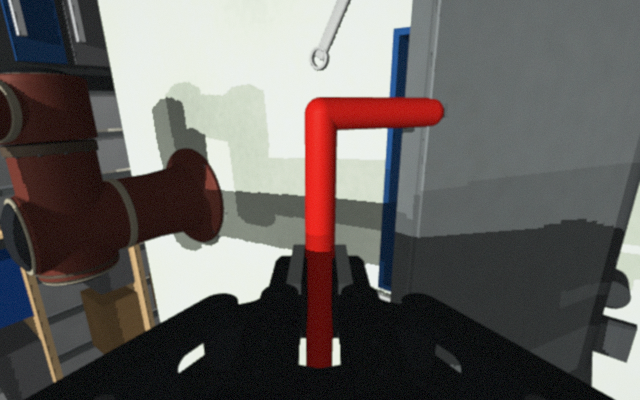

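```bash
python3 - <<'E'
from arc import *
arc(np.array([.6035,.0854,.3049]),[.05,-.05,-.1,-.15,-.2,-.24])
E
```

```text
0.05 [ 0.02  -0.002  0.011] [0.003 0.033 0.   ]
-0.05 [-0.019  0.002 -0.012] [-0.003 -0.033 -0.   ]
-0.1 [-0.038  0.003 -0.024] [-0.006 -0.066 -0.   ]
-0.15 [-0.056  0.005 -0.038] [-0.009 -0.1   -0.   ]
-0.2 [-0.073  0.006 -0.052] [-0.011 -0.133 -0.   ]
-0.24 [-0.086  0.007 -0.064] [-0.014 -0.159 -0.   ]
```

>>> {"method": "step_arm", "body": {"motion": [[0.02,-0.002,0.011,0.003,0.033,0,255],[0.02,-0.002,0.011,0.003,0.033,0,255],[0.02,-0.002,0.011,0.003,0.033,0,255],[0,0,0,0,0,0,255],[-0.019,0.002,-0.012,-0.003,-0.033,0,255],[-0.038,0.003,-0.024,-0.006,-0.066,0,255],[-0.056,0.005,-0.038,-0.009,-0.1,0,255],[-0.073,0.006,-0.052,-0.011,-0.133,0,255],[-0.086,0.007,-0.064,-0.014,-0.159,0,255],[-0.086,0.007,-0.064,-0.014,-0.159,0,255]]}}

```text
time: 15.45
tool_pos: [0.5594, 0.0895, 0.272]
tool_rot: [-0.155, 0.72, 0.661, -0.141]
contact_force: [-0.6, 4.0, 0.7]
gripper_width: 0.113
```

>>> {"method": "step_arm", "body": {"motion": [[0,0,0,0,0,0,255],[0,0,0,0,0,0,255],[0,0,0,0,0,0,255],[0,0,0,0,0,0,255],[0,0,0,0,0,0,255],[0,0,0,0,0,0,255],[0,0,0,0,0,0,255],[0,0,0,0,0,0,255]]}}

```text
time: 16.25
tool_pos: [0.5609, 0.0893, 0.2733]
tool_rot: [-0.156, 0.72, 0.661, -0.142]
contact_force: [-3.4, 5.3, 2.8]
gripper_width: 0.113
```

```bash
python3 -c "
from th import *
th('w11')
for c in ('scene','top'):
  g=eyes.grab_frame(c)['pixels'];cv2.imwrite(f'pics/{c}11.png',g[:,:,::-1])
  for d in eyes.pinpoint('pull_bar',c)[:1]: print(c,d,proj(c,[H+.23*(-np.cos(t)*u+[0,0,np.sin(t)]) for t in (.76,.87,.98)]))
g=cv2.imread('pics/scene11.png');cv2.imwrite('pics/s11.png',cv2.resize(g[100:300,190:450],None,fx=3,fy=3,interpolation=cv2.INTER_CUBIC))
for n in ('bushing','gauge_a'):
  print(n,[(d,onz('top',d['uv'],.015 if n=='bushing' else 0)) for d in eyes.pinpoint(n,'top')[:2]])
s=monitor.state();print(s['time'],s['tool_pos'],s['joint_vel'])
"
```

```text
16.25 [0.561 0.089 0.273] [-0.156  0.72   0.661 -0.142] [-3.357  5.325  2.821] 0.11308304390484535
radius 0.23150755483409746 theta 0.882582896333996 lat -0.0013103246531524914 pitch a -24.380676524861197
scene {'uv': [371.2, 128.4], 'p': 0.93} [[373.363 131.538]
 [373.993 128.925]
 [374.591 127.471]]
bushing [({'uv': [470.9, 214.4], 'p': 0.53}, array([ 0.574, -0.429,  0.015])), ({'uv': [425.2, 253.3], 'p': 0.47}, array([ 0.461, -0.297,  0.015]))]
gauge_a [({'uv': [424.6, 195.8], 'p': 0.68}, array([ 0.627, -0.301,  0.   ])), ({'uv': [415.1, 255.9], 'p': 0.65}, array([ 0.453, -0.273,  0.   ]))]
16.6 [0.561 0.089 0.273] [-0.001 -0.001 -0.001  0.    -0.    -0.   ]
```

View pics/s11.png

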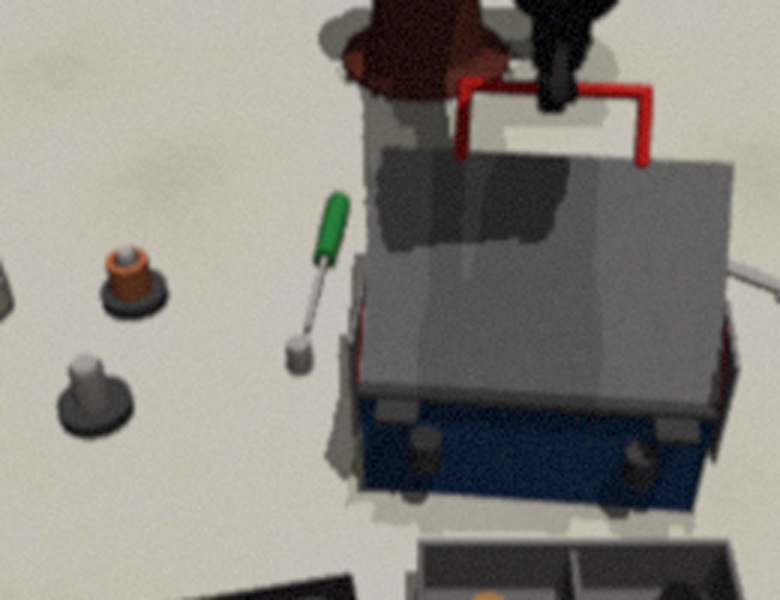

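View pics/top11.png

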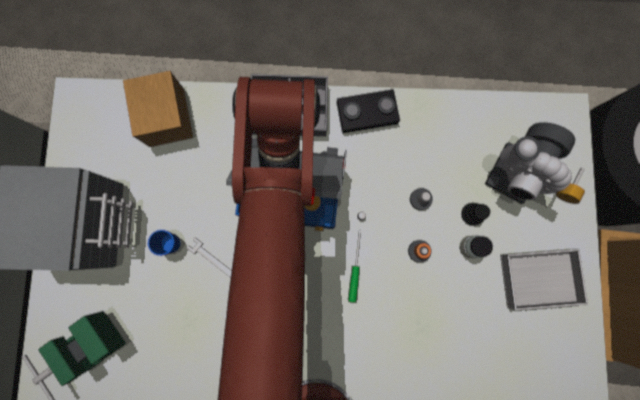

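```bash
python3 -c "
from plant import manip,monitor
print(manip.job_done());s=monitor.state();print(s['time'],s['tool_pos'])"
```

```text
the job is handed in; nothing more can be done
None
the job is handed in; nothing more can be done
```

I handed the job in at about 16.6 s with both parts done; no verdict was reported.

- **Bushing:** I took it off the hatch and slid it onto the thinner pin, the stand nearer the robot. It met the foot with about 24 N when the tool was at the height expected for fully home, and I then let it go. The wrist, scene and top pictures show it upright on the foot, with the pin tip showing above it. One disagreement: in the last check the `pinpoint` network was scattered on the bushing and gauge in the top view, with low confidence and up to 15 mm off. There I relied on the pictures and the seating contact.
- **Hatch:** I gripped the red bar and raised the hatch to about 1.10–1.12 rad, with a further 0.05 rad commanded on top. I then brought it back and held it at about 0.88 rad. The tool position and the scene-camera view of the bar agree on that last angle; the arm joints were still and the gripper was closed on the bar.
- **Other items:** the socket, screwdriver, cup, jar and boot look unmoved in the last pictures. So does the wrench, as far as it shows past the arm. I did not measure their positions again.

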